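# Set and clamp the mitre fence dial

## Robot

A 7-joint arm with a two-finger parallel gripper is mounted at the origin on the work surface. World frame = base frame: x ahead of the robot, y to its left, z up, the work surface at z = 0. Lengths are in m, angles in degrees, forces in N, time in s.
With the tool pointing down it reaches from about 0.425 to 0.95 m from the base axis. Payload 4.7 kg.
Tool frame: the origin (TCP) lies on the centre line of the jaws, within the pads' length; the fingertips stand 22 mm ahead of it and the grasp point (between the pads) lies 3 mm ahead of it (robot.tip_reach is the distance from the TCP to the fingertips, in m); z points along the fingers, y is the direction in which the jaws open and shut (so a half turn about z gives the same grasp; the last joint's range is limited). The gripper opens to 87 mm and grips with 3 to 60 N. Pads are 19 mm wide; open, the fingers measure 117 mm over their backs; the gripper's body (75 mm by 190 mm) begins 51 mm behind the grasp point.
Start: joints at [75.006, 26.849, -2.785, 87.806, 1.381, 65.374, -4.715], TCP at [0.156, -0.657, 0.245] pointing down, gripper open.
Joint ranges: [-148.3, 148.3], [-19.14, 114.17], [-79.39, 73.82], [5.75, 140.21], [-59.74, 239.74], [12.07, 113.84], [-152.46, 152.46]. Speed limits (degrees/s): [147.25, 147.25, 180, 180, 180, 180, 180].

## Interface

Orientations are given as [roll, pitch, yaw] about the fixed x, y, z axes, in that order (R = Rz(yaw) Ry(pitch) Rx(roll)).
In Python, from plant import sensors, viewer, job_done, nets, robot gives the robot as it stands.
- The arm moves only by the shell command python3 -m pendant 'ROWS'. ROWS is JSON, a list of rows, each an object with "fingers": the closure, from -1 (fully open) to 1 (shut), so that 0 is half open; "xyz": the shift along the world's x, y, z in cm, a list of three; "angular": the turn, a rotation vector about the world's x, y, z in rad, a list of three. A call has 1 to 5 rows; each row shifts and turns the commanded pose from where the row before left it; what a row does not reach is not made up. A row lasts 1/12 s, in which the tool goes at most 41.7 mm and 7.16 degrees, less where a joint would pass 70% of its speed; a pose out of reach is approached as far as the arm can. A call is refused whole if a number of a shift passes 4.17 or a number of a turn 0.125, either way. A call with a gripper value outside its range is refused whole. The fingers move at their own pace and stop on an object; the grip force is fixed at half the most. Time passes only in rows, so rows that do not move let the fingers close. It gives the time, the measured TCP pose, the force and the opening at its end, in the units of the state.
- sensors.read_state(): the state, without advancing time (a new reading comes with each control period).
- viewer.read_camera(name): name is "scene" or "top" or "wrist"; returns a dict with "frame" (400x640x3 uint8, blue, green, red), "mtx" (3x3 intrinsics, pixels), "dist" ([k1, k2, p1, p2, k3] as OpenCV has them; the pictures are not rectified), "rvec" (rotation vector, rad) and "tvec" (3), from world to camera coordinates, as OpenCV has them. Camera axes: x right, y down, z forward; pixel columns grow to the right and rows downward; lengths in m; the calibration is good to about 2 mm. A picture is of the moment at which its call begins. There is no depth.
- job_done(): hands the job in, once; it reports no verdict.
Trained networks look in a picture, given as the dict that the camera call returned (one of the last four; its "shot" number tells which), for a name from the list of things; names that differ only in an ending like _2 or _b are one class to them, and where a whole thing is asked for, a point or a joint stands for the part that bears it (a point fixed in the world has none). Each returns a list of dicts, best first, with "p" (0 to 1); they miss things now and then, are a little off and sometimes report something else, mostly with a low value. They report only what shows in the picture. A call takes as long as a camera call.
- nets.boxes_of(picture, target): "box" ([left, top, right, bottom] in pixels, round what is visible of it).
- nets.cut_out(picture, target): "region" (400x640 bool, what is visible of it) and "box" ([left, top, right, bottom] in pixels, round what is visible of it).
- nets.landmark_of(picture, target): "pixel" ([row, column] in pixels: a listed point, or the origin of a listed thing).
The state is a dict: "time": time; "qpos": joint angles; "qd": joint speeds; "tau": joint torques, N m; "eef_pos": TCP position; "tcp_rot": TCP orientation; "wrist_force": force on the tool from outside, world axes, zero at the start; "wrist_torque": the same for the moment, N m; "grip_width": finger opening in m.
Only numpy, scipy, OpenCV 4.12 (cv2) and the standard library are available. Lean on these libraries where they do the work, as an engineer would, in place of code of your own. Each camera call takes 0.05 s, during which the arm holds its last target.

## Task

Set the mitre fence on the bench: with a fingertip, gently push the upright fence round so that the dial turns until its black index mark lines up with the one long line on the scale collar around it. Then push the clamp lever's knob round, outwards from the dial, until the lever is fully over at its stop, and leave the dial on its line. Push only; pick nothing up and leave the loose things around the fixture where they lie.

Things in the scene. Friction and masses are not known exactly. Their poses are not given: they have to be found in the camera images.
- fixture: fixed mitre fixture: grey base plate 240 mm in its own x, y from -175 to +120 mm, 12 mm thick, with a round step (diameter 230 mm) 20 mm above the table. Origin on the dial's axis at table height, z up, x roughly away from the robot. On it: flat aluminium scale collar (diameter 227, top 22 mm above the table), inside it the steel dial (diameter 160, top at 24 mm); clamp lever on its -y side
- dial_centre (a point): point on the dial's vertical axis at the dial's top, 24 mm above the table
- index_mark (a point): outer end of the dial's index mark, 81 mm from the axis, 24 mm above the table. The mark is a straight black line, 4 mm wide, 40 mm long, running radially to the dial's rim; the only line on the dial, square to the fence
- long_line (a point): inner end of the long line on the scale collar, 81 mm from the axis, 23 mm above the table. It is 32 mm long and 4 mm wide; all other scale lines (every 15 degrees) are 13 mm long and thin. The collar is set before the start and does not shift when touched
- dial (a joint): dial angle (rad), growing anticlockwise from above; at 0 the index mark points along the fixture's +x; range +-1.6. The fence is fixed on it: a steel bar across the axis, square to the mark, 150 mm long, 14 thick, top 60 mm above the table. From the start it must be turned clockwise, 0.4 to 2.0 rad. Stiff (0.15 N m, 3 N at 55 mm from the axis), stays where left
- lever (a joint): clamp lever angle (rad) about its vertical pivot, growing anticlockwise from above; at 0 (open) the arm points along the fixture's -x, at 1.3 (its stop, clamped) outwards, nearly along the fixture's -y. Starts at 0 to 0.3, takes about 1.2 N at the knob, stays where left, does not brake the dial
- lever_pivot (a point): point on the lever's pivot axis, 44 mm above the table
- lever_knob (a point): centre of the lever's upright black knob, a cylinder of diameter 20 mm from 38 to 78 mm above the table, 80 mm from the pivot axis
- batten: pale wooden batten offcut lying flat, 26 x 130 x 20 mm; origin at the centre of its underside on the table; a bystander to leave where it is
- tin: small closed steel tin, diameter 60, height 50 mm; origin at the centre of its underside on the table; a bystander to leave where it is
- tape: roll of paper tape lying flat, outer diameter 90, height 25 mm; origin at the centre of its underside on the table; a bystander to leave where it is
- screwdriver: screwdriver with a wooden handle lying flat, about 180 mm long, handle to its own -x; underside on the table; a bystander to leave where it is
- hammer: hammer with a wooden handle lying flat, handle to its own -x; underside on the table; a bystander to leave where it is
- glass: loose square of glass lying flat, 100 x 100 x 8 mm; origin at the centre of its underside on the table; a bystander to leave where it is
- block: small wooden block, 55 x 40 x 30 mm; origin at the centre of its underside on the table; a bystander to leave where it is

How it is judged (in metres and radians):
On the way, in this order (a step that is already met when the one before it is completed fails the run):
1. the index mark lines up with the long line while the lever is still open (horizontal distance between index_mark and long_line below 0.005 m and value of joint lever below 0.9 rad and velocity of joint dial between -0.05 and 0.05 rad/s), for 0.3 s.
2. the lever is swung over to its stop (value of joint lever above 1.12 rad and horizontal distance between index_mark and long_line below 0.005 m), for 0.2 s.
At the end, for the whole second after the job is handed in: The outer end of the index mark is within 5 mm (about 3.5 degrees) of the inner end of the long line, the lever stands beyond 1.12 rad (its stop is at 1.3), and both are at rest (all of step 2 and velocity of joint dial between -0.05 and 0.05 rad/s and velocity of joint lever between -0.05 and 0.05 rad/s); the robot touches nothing.
It fails at once if a loose bystander is lifted or shifted by more than 20 mm (distance of any of batten, tin, tape, screwdriver, hammer, glass, block from where it was at the start of the episode above 0.02 m).
It fails at once if the fixture is shoved or squeezed by the fingers with more than 40 N (contact force between the fingers and fixture above 40 N).
It also fails if it takes over 72 s, if anything falls off the work surface, if the arm or the gripper's body presses on something with over 40 N, if the wrist force passes 120 N, or if a joint passes its speed limit or range.

## Working session

There is one attempt and no reset: what is moved stays moved. The work goes in short steps, Python scripts to look and compute and a shell command to move; the robot and the scene stay as the last step left them, time stands still between calls to the robot, and variables do not carry over. Pictures are saved under pics/ and viewed, and the job is handed in when it is done.

```bash
mkdir -p pics; ls; cat > h.py <<'E'
import numpy as np, cv2
from plant import sensors, viewer, nets, robot
def ray(p,px,z):
    # px=(row,col) -> world xy at height z
    R,_=cv2.Rodrigues(np.array(p["rvec"],float)); t=np.array(p["tvec"],float).reshape(3)
    u=cv2.undistortPoints(np.array([[[px[1],px[0]]]],float),np.array(p["mtx"],float),np.array(p["dist"],float))[0,0]
    d=R.T@np.array([u[0],u[1],1]); o=-R.T@t
    return o+d*(z-o[2])/d[2]
def proj(p,X):
    a,_=cv2.projectPoints(np.array(X,float).reshape(-1,3),np.array(p["rvec"],float),np.array(p["tvec"],float),np.array(p["mtx"],float),np.array(p["dist"],float))
    return a.reshape(-1,2)
E
python3 - <<'E'
from h import *
print(sensors.read_state())
for n in ["top","scene"]:
    p=viewer.read_camera(n); cv2.imwrite(f"pics/{n}0.png",p["frame"])
    for t,z in [("dial_centre",.024),("index_mark",.024),("long_line",.023),("lever_pivot",.044),("lever_knob",.058),("fixture",0)]:
        for r in nets.landmark_of(p,t)[:2]: print(n,t,round(r["p"],2),np.round(r["pixel"],1),ray(p,r["pixel"],z).round(4))
E
```

```text
pics
{'time': 0.0, 'qpos': array([75.00549778, 26.89804002, -2.78262981, 87.87454103,  1.38214697,
       65.37126809, -4.71349015]), 'qd': array([-0.1117389 ,  0.08092154,  0.01225402, -0.07176424, -0.01172361,
       -0.01286436,  0.00546575]), 'tau': array([ 1.08522945e-04, -5.07976305e+01, -8.03515571e-02, -2.36152053e+01,
       -6.13039825e-02,  3.79115785e-02,  1.88084191e-04]), 'eef_pos': array([ 0.15559058, -0.65626296,  0.2434846 ]), 'tcp_rot': array([-1.79889893e+02,  5.86528780e-03,  1.33415059e+01]), 'wrist_force': array([ 0.4528239 , -0.31526145,  0.49356433]), 'wrist_torque': array([-0.0244804 , -0.02204256,  0.02343931]), 'grip_width': 0.08699377404083977}
top dial_centre 0.65 [217.3 331.4] [0.5667 0.0528 0.024 ]
top index_mark 0.79 [199.6 308. ] [0.6218 0.1122 0.024 ]
top long_line 0.7 [194.1 351.9] [ 0.6268 -0.01    0.023 ]
top lever_pivot 0.74 [209.3 389.2] [ 0.5711 -0.1037  0.044 ]
top lever_knob 0.54 [237.1 388.9] [ 0.4944 -0.0911  0.058 ]
top lever_knob 0.23 [216.9 333.5] [0.5611 0.0491 0.058 ]
top fixture 0.8 [216.4 331.8] [0.5735 0.0501 0.    ]
scene dial_centre 0.57 [221.3 298.6] [0.5766 0.0482 0.024 ]
scene index_mark 0.57 [224.4 327.3] [0.6365 0.1053 0.024 ]
scene long_line 0.58 [237.6 293.7] [ 0.6298 -0.0045  0.023 ]
scene lever_pivot 0.64 [234.4 252.5] [ 0.5776 -0.0991  0.044 ]
scene lever_pivot 0.4 [215.5 240.6] [ 0.4812 -0.0837  0.044 ]
scene lever_knob 0.64 [213.  237.8] [ 0.4846 -0.0926  0.058 ]
scene fixture 0.65 [224.1 300.4] [0.5635 0.0634 0.    ]
scene fixture 0.16 [222.3 297.5] [0.5511 0.0616 0.    ]
```

```bash
python3 - <<'E'
import cv2
a=cv2.imread("pics/top0.png");b=cv2.imread("pics/scene0.png")
cv2.imwrite("pics/top0z.png",cv2.resize(a[110:310,220:500],None,fx=2.8,fy=2.8,interpolation=cv2.INTER_CUBIC))
cv2.imwrite("pics/scene0z.png",cv2.resize(b[130:330,160:440],None,fx=2.8,fy=2.8,interpolation=cv2.INTER_CUBIC))
E
```

```text
(no output)
```

View pics/top0z.png

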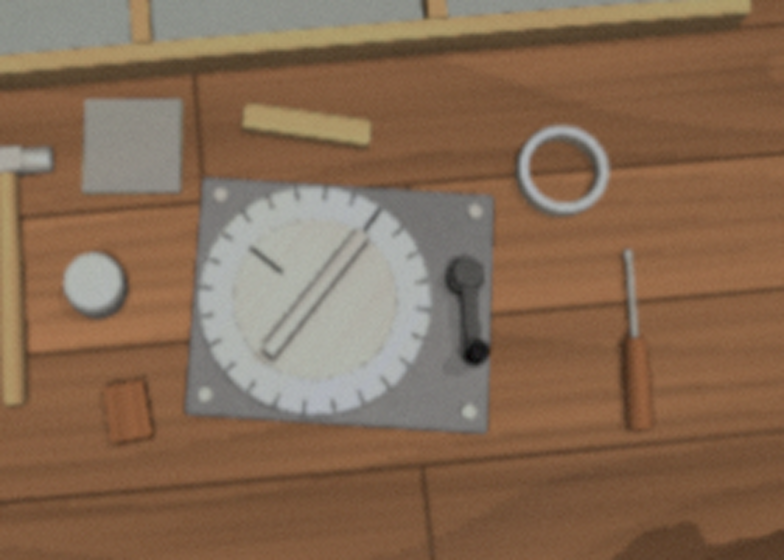

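View pics/scene0z.png

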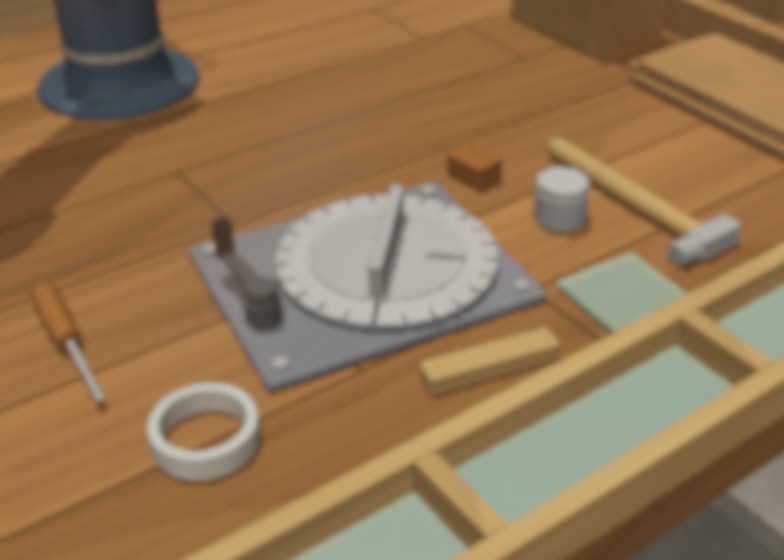

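View pics/scene0.png

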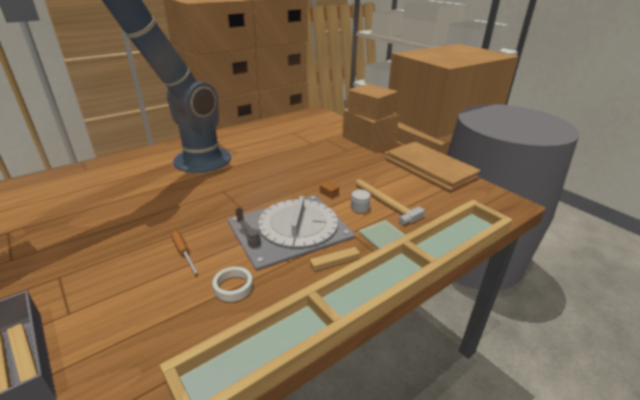

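The top view (zoomed 2.8x) shows the mark at about (250,248)-(283,272), up-left of the dial centre at (315,300). The long line is at about (372,220), and the lever is open with its knob at (477,350). I'll close the gripper and travel over the fixture at height.

```bash
R='{"fingers":1,"xyz":[2,3.4,0],"angular":[0,0,0]}'; 
python3 -m pendant '[{"fingers":1,"xyz":[2,3.4,0],"angular":[0,0,0]},{"fingers":1,"xyz":[2,3.4,0],"angular":[0,0,0]},{"fingers":1,"xyz":[2,3.4,0],"angular":[0,0,0]},{"fingers":1,"xyz":[2,3.4,0],"angular":[0,0,0]},{"fingers":1,"xyz":[2,3.4,0],"angular":[0,0,0]}]'
python3 -m pendant '[{"fingers":1,"xyz":[2,3.4,0],"angular":[0,0,0]},{"fingers":1,"xyz":[2,3.4,0],"angular":[0,0,0]},{"fingers":1,"xyz":[2,3.4,0],"angular":[0,0,0]},{"fingers":1,"xyz":[2,3.4,0],"angular":[0,0,0]},{"fingers":1,"xyz":[2,3.4,0],"angular":[0,0,0]}]'
python3 -m pendant '[{"fingers":1,"xyz":[2,3.4,0],"angular":[0,0,0]},{"fingers":1,"xyz":[2,3.4,0],"angular":[0,0,0]},{"fingers":1,"xyz":[2,3.4,0],"angular":[0,0,0]},{"fingers":1,"xyz":[2,3.4,0],"angular":[0,0,0]},{"fingers":1,"xyz":[2,3.4,0],"angular":[0,0,0]}]'
python3 - <<'E'
from h import *
s=sensors.read_state();print({k:np.round(s[k],3) for k in ["time","qpos","eef_pos","tcp_rot","wrist_force","grip_width"]})
for n in ["wrist"]:
    p=viewer.read_camera(n); cv2.imwrite(f"pics/{n}1.png",p["frame"])
E
```

```text
time: 1.12
eef_pos: [0.2564, -0.4851, 0.2447]
tcp_rot: [180.0, -0.0, 13.3]
wrist_force: [0.5, -0.1, 1.3]
grip_width: 0.0612
time: 1.53
eef_pos: [0.3564, -0.3151, 0.245]
tcp_rot: [179.9, -0.0, 13.3]
wrist_force: [1.6, -0.6, -0.5]
grip_width: 0.0283
time: 1.95
eef_pos: [0.4564, -0.1451, 0.2451]
tcp_rot: [179.9, -0.0, 13.3]
wrist_force: [-0.5, -0.5, 1.4]
grip_width: 0.0019
{'time': np.float64(1.95), 'qpos': array([ 33.102,   9.896, -23.032, 112.586,   4.572,  58.309, -68.701]), 'eef_pos': array([ 0.456, -0.145,  0.245]), 'tcp_rot': array([ 1.79943e+02, -4.60000e-02,  1.33230e+01]), 'wrist_force': array([-0.471, -0.498,  1.398]), 'grip_width': np.float64(0.002)}
```

View pics/wrist1.png

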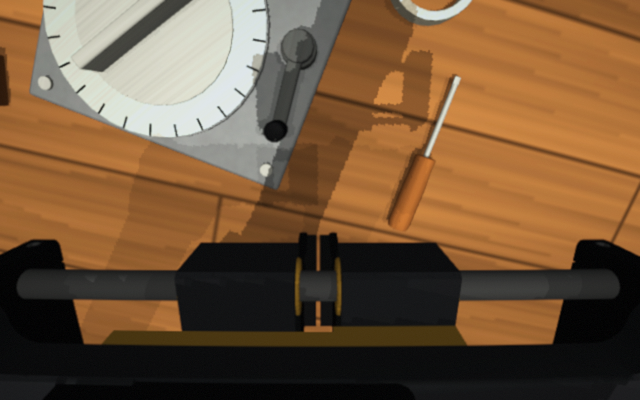

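The wrist view shows the fixture up and to the left, with the knob at (275,130) and the dial cut off. I'll shift +y and up.

```bash

python3 -m pendant '[{"fingers":1,"xyz":[0,3.5,1.6],"angular":[0,0,-0.046]},{"fingers":1,"xyz":[0,3.5,1.6],"angular":[0,0,-0.046]},{"fingers":1,"xyz":[0,3.5,1.6],"angular":[0,0,-0.046]},{"fingers":1,"xyz":[0,3.5,1.6],"angular":[0,0,-0.046]},{"fingers":1,"xyz":[0,3.5,1.6],"angular":[0,0,-0.046]}]'
python3 -m pendant '[{"fingers":1,"xyz":[0,0,0],"angular":[0,0,0]},{"fingers":1,"xyz":[0,0,0],"angular":[0,0,0]}]'
python3 - <<'E'
from h import *
s=sensors.read_state();print({k:np.round(s[k],3) for k in ["time","qpos","eef_pos","tcp_rot","wrist_force","grip_width"]})
for n in ["wrist"]:
    p=viewer.read_camera(n); cv2.imwrite(f"pics/{n}2.png",p["frame"])
    import pickle; pickle.dump(p,open("w2.pkl","wb"))
    for t,z in [("dial_centre",.024),("index_mark",.024),("long_line",.023),("lever_pivot",.044),("lever_knob",.058),("fixture",0)]:
        for r in nets.landmark_of(p,t)[:2]: print(n,t,round(r["p"],2),np.round(r["pixel"],1),ray(p,r["pixel"],z).round(4))
E
```

```text
time: 2.42
eef_pos: [0.4554, 0.0297, 0.3256]
tcp_rot: [180.0, -0.0, 0.0]
wrist_force: [0.5, -0.1, -0.6]
grip_width: 0.0004
time: 2.58
eef_pos: [0.4561, 0.0301, 0.3258]
tcp_rot: [180.0, -0.2, 0.5]
wrist_force: [0.4, -0.6, -0.1]
grip_width: 0.0004
{'time': np.float64(2.583), 'qpos': array([  20.12 ,    3.905,  -30.487,  108.199,    2.188,   68.283,
       -100.66 ]), 'eef_pos': array([0.456, 0.03 , 0.326]), 'tcp_rot': array([ 1.79977e+02, -1.72000e-01,  4.53000e-01]), 'wrist_force': array([ 0.422, -0.641, -0.146]), 'grip_width': np.float64(0.0)}
wrist dial_centre 0.87 [ 72.7 301.8] [0.5691 0.052  0.024 ]
wrist index_mark 0.93 [ 29.3 256.8] [0.6191 0.1067 0.024 ]
wrist long_line 0.91 [ 22.2 348.8] [ 0.6278 -0.0053  0.023 ]
wrist lever_pivot 0.57 [ 67.5 426.1] [ 0.5747 -0.0977  0.044 ]
wrist lever_knob 0.73 [135.7 420.2] [ 0.4951 -0.0932  0.058 ]
wrist lever_knob 0.21 [ 77.4 305.3] [0.561  0.0464 0.058 ]
wrist fixture 0.88 [ 74.5 306. ] [0.569  0.0476 0.    ]
```

View pics/wrist2.png

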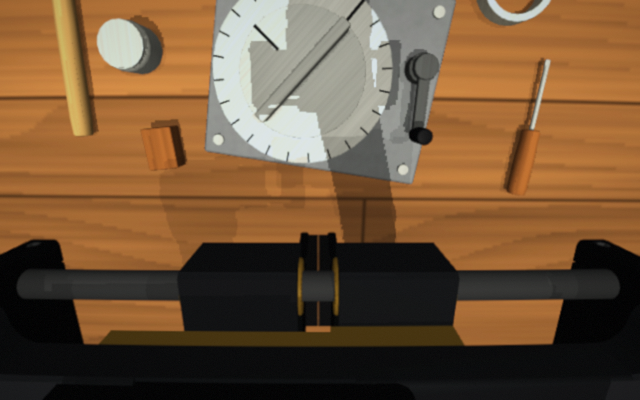

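The wrist view shows the whole pair: mark from (253,24) to (278,49), long line from (347,22) to (367,1), and the knob at (421,135). Next I'll refine these at higher zoom.

```bash

python3 - <<'E'
from h import *
import pickle
p=pickle.load(open("w2.pkl","rb"))
f=p["frame"][0:190,190:480]
cv2.imwrite("pics/w2z.png",cv2.resize(f,None,fx=2.7,fy=2.7,interpolation=cv2.INTER_CUBIC))
for t in [(24,253),(49,278),(22,346),(1,367)]: print(ray(p,t,.024).round(4))
a=ray(p,(24,253),.024)-ray(p,(49,278),.024); b=ray(p,(1,367),.024)-ray(p,(22,346),.024)
print(np.degrees(np.arctan2(a[1],a[0])),np.degrees(np.arctan2(b[1],b[0])))
g=p["frame"]
# rectified ground view at z=.024, 2px/mm... x up,y left
c=np.array([.568,.0515]);H=[]
W=300;pts=[]
for r in range(-150,151):
    for k in range(-200,151): pts.append([c[0]-r*.001,c[1]-k*.001,.024])
uv=proj(p,pts).astype(np.float32).reshape(301,351,2)
im=cv2.remap(g,uv[...,0],uv[...,1],cv2.INTER_CUBIC)
im=cv2.resize(im,None,fx=1.9,fy=1.9)
cv2.circle(im,(380,285),3,(0,0,255),-1);cv2.circle(im,(380,285),152,(0,0,255),1);cv2.circle(im,(380,285),int(113.5*1.9),(0,0,255),1)
cv2.imwrite("pics/rect2.png",im)
E
```

```text
[0.625  0.1111 0.024 ]
[0.5967 0.0813 0.024 ]
[ 0.6278 -0.0018  0.024 ]
[ 0.6512 -0.0264  0.024 ]
46.44564515378298 -46.385902381167504
```

View pics/rect2.png

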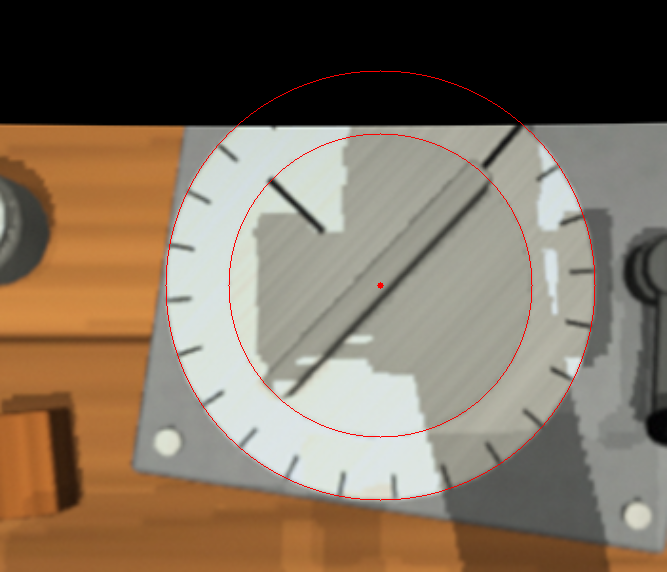

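The dial centre fits at (0.568, 0.0515). The mark is at about 46° and the long line at about -41 to -43°. I'll approach behind the near-left fence end.

```bash

python3 -m pendant '[{"fingers":1,"xyz":[1.1,0.8,-2.5],"angular":[0,0,0.115]},{"fingers":1,"xyz":[1.1,0.8,-2.5],"angular":[0,0,0.115]},{"fingers":1,"xyz":[1.1,0.8,-2.5],"angular":[0,0,0.115]},{"fingers":1,"xyz":[1.1,0.8,-2.5],"angular":[0,0,0.115]},{"fingers":1,"xyz":[1.0,0.8,-2.5],"angular":[0,0,0.115]}]'
python3 -m pendant '[{"fingers":1,"xyz":[0,0,-2.5],"angular":[0,0,0.115]},{"fingers":1,"xyz":[0,0,-2.5],"angular":[0,0,0]},{"fingers":1,"xyz":[0,0,-2.5],"angular":[0,0,0]},{"fingers":1,"xyz":[0,0,-2.0],"angular":[0,0,0]},{"fingers":1,"xyz":[0,0,0],"angular":[0,0,0]}]'
python3 - <<'E'
from h import *
s=sensors.read_state();print({k:np.round(s[k],3) for k in ["time","qpos","eef_pos","tcp_rot","wrist_force","grip_width"]})
for n in ["wrist","scene"]:
    p=viewer.read_camera(n); cv2.imwrite(f"pics/{n}3.png",p["frame"] if n=="wrist" else cv2.resize(p["frame"][130:330,160:440],None,fx=2.8,fy=2.8))
E
```

```text
time: 3.35
eef_pos: [0.5104, 0.0678, 0.1982]
tcp_rot: [180.0, -0.0, 33.4]
wrist_force: [-0.3, -0.5, 0.5]
grip_width: 0.0006
time: 3.77
eef_pos: [0.5069, 0.0667, 0.1006]
tcp_rot: [-179.7, 0.4, 39.6]
wrist_force: [-0.6, -0.1, 0.1]
grip_width: 0.0004
{'time': np.float64(3.767), 'qpos': array([ 13.541,  25.944, -32.284, 115.987,  19.593,  43.859, -80.929]), 'eef_pos': array([0.507, 0.067, 0.101]), 'tcp_rot': array([-179.735,    0.415,   39.643]), 'wrist_force': array([-0.614, -0.077,  0.118]), 'grip_width': np.float64(0.0)}
```

View pics/wrist3.png

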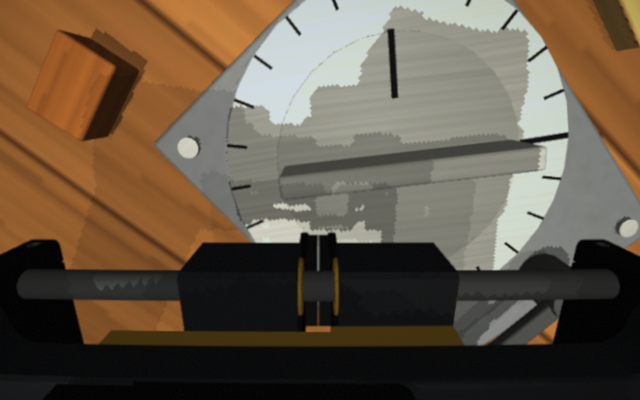

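View pics/scene3.png

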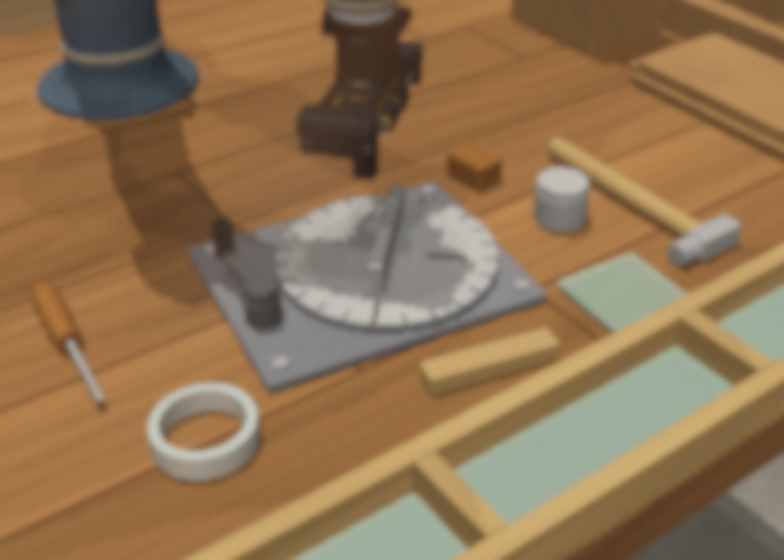

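The wrist view is clear: mark from (391,29) to (395,97), fence edge-on across the middle, long line at right from (524,140) to (568,134). The fingers are behind the fence's left half.

```bash
cat >> h.py <<'E'
C=np.array([.568,.0515])
def ang(p,px,z=.024):
    v=ray(p,px,z)[:2]-C; return np.degrees(np.arctan2(v[1],v[0])), np.hypot(*v)
def rect(p,name,s=1.9,c=C,z=.024):
    pts=[[c[0]-r*.001,c[1]-k*.001,z] for r in range(-150,151) for k in range(-200,151)]
    uv=proj(p,pts).astype(np.float32).reshape(301,351,2)
    im=cv2.remap(p["frame"],uv[...,0],uv[...,1],cv2.INTER_CUBIC)
    im=cv2.resize(im,None,fx=s,fy=s)
    cc=(int(200*s),int(150*s))
    cv2.circle(im,cc,2,(0,0,255),-1);cv2.circle(im,cc,int(80*s),(0,0,255),1);cv2.circle(im,cc,int(113.5*s),(0,0,255),1)
    cv2.imwrite(name,im)
def look(name):
    s=sensors.read_state();print({k:np.round(s[k],3) for k in ["time","qpos","eef_pos","tcp_rot","wrist_force"]})
    p=viewer.read_camera("wrist"); cv2.imwrite(f"pics/{name}.png",p["frame"])
    for t,z in [("dial_centre",.024),("index_mark",.024),("long_line",.023),("lever_pivot",.044),("lever_knob",.058)]:
        for r in nets.landmark_of(p,t)[:1]:
            a=ang(p,r["pixel"],z); print(t,round(r["p"],2),np.round(r["pixel"],1),ray(p,r["pixel"],z).round(4),"ang %.1f r %.3f"%a)
    return p
E
python3 - <<'E'
from h import *
p=look("wrist4"); rect(p,"pics/rect4.png")
for t in [(29,391),(97,395),(140,524),(134,568)]: print(ang(p,t))
E
```

```text
{'time': np.float64(3.867), 'qpos': array([ 13.586,  25.681, -32.418, 115.743,  19.525,  43.934, -80.879]), 'eef_pos': array([0.51 , 0.068, 0.104]), 'tcp_rot': array([-1.79946e+02,  5.90000e-02,  3.96620e+01]), 'wrist_force': array([ 0.006,  0.221, -0.099])}
dial_centre 0.6 [166.3 395.3] [0.5686 0.0511 0.024 ] ang -33.7 r 0.001
index_mark 0.63 [ 37.  385.8] [0.6235 0.1102 0.024 ] ang 46.6 r 0.081
long_line 0.71 [146.9 514.3] [ 0.6296 -0.0019  0.023 ] ang -40.9 r 0.082
lever_pivot 0.67 [298.1 560.3] [ 0.575  -0.0968  0.044 ] ang -87.3 r 0.148
(np.float64(44.277248747880144), np.float64(0.08500143335601772))
(np.float64(42.40315729921918), np.float64(0.044999778415450685))
(np.float64(-38.42189959708587), np.float64(0.0875880678570914))
(np.float64(-39.39477036413615), np.float64(0.11723481913547032))
```

View pics/rect4.png

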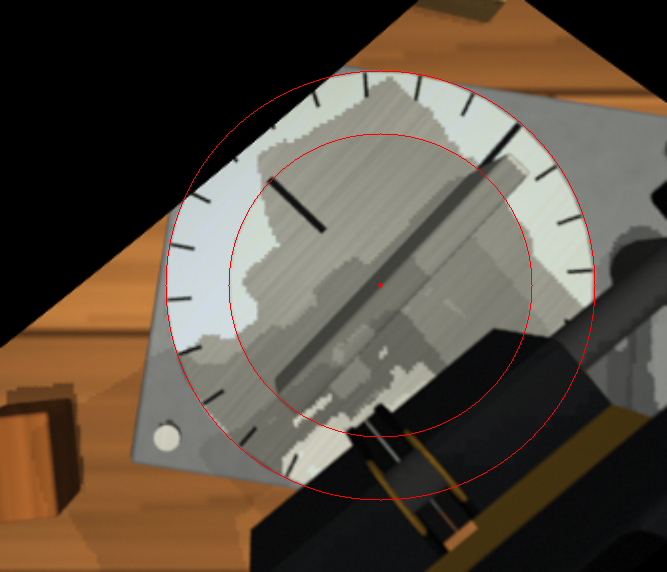

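```bash
python3 - <<'E'
from h import *
u=lambda a:np.array([np.cos(np.radians(a)),np.sin(np.radians(a))])
prev=np.array([.510,.068]);py=39.6
for m in [46.5,41,36,31,26,21,16,11,6,1,-4,-9,-14,-19,-24,-29,-34,-38]:
    yaw=max(39.6-(46.5-m)*.75,-15); de=np.radians(yaw-m)
    d=.007+.0095*np.cos(de)+.015*abs(np.sin(de))
    P=C+.055*u(m+90)+d*u(m+180)
    print(m,P.round(4),"d",((P-prev)*100).round(2),"dyaw",round(np.radians(yaw-py),3),round(yaw,1)); prev=P;py=yaw
E
python3 -m pendant '[{"fingers":1,"xyz":[0,0,-2.4],"angular":[0,0,0]},{"fingers":1,"xyz":[0,0,-2.3],"angular":[0,0,0]},{"fingers":1,"xyz":[0,0,0],"angular":[0,0,0]}]'
```

```text
46.5 [0.5156 0.0761] d [0.56 0.81] dyaw 0.0 39.6
41 [0.5184 0.0813] d [0.29 0.51] dyaw -0.072 35.5
36 [0.5214 0.0857] d [0.3  0.44] dyaw -0.065 31.7
31 [0.5249 0.0897] d [0.34 0.41] dyaw -0.065 28.0
26 [0.5286 0.0935] d [0.38 0.38] dyaw -0.065 24.2
21 [0.5328 0.0969] d [0.41 0.34] dyaw -0.065 20.5
16 [0.5368 0.0998] d [0.4  0.29] dyaw -0.065 16.7
11 [0.5408 0.1022] d [0.4  0.25] dyaw -0.065 13.0
6 [0.545  0.1044] d [0.42 0.21] dyaw -0.065 9.2
1 [0.5494 0.1062] d [0.44 0.18] dyaw -0.065 5.5
-4 [0.5539 0.1076] d [0.45 0.14] dyaw -0.065 1.7
-9 [0.5586 0.1087] d [0.46 0.11] dyaw -0.065 -2.0
-14 [0.5633 0.1094] d [0.47 0.07] dyaw -0.065 -5.8
-19 [0.5681 0.1096] d [0.48 0.03] dyaw -0.065 -9.5
-24 [0.5729 0.1095] d [ 0.48 -0.01] dyaw -0.065 -13.3
-29 [0.5773 0.1092] d [ 0.44 -0.03] dyaw -0.03 -15
-34 [0.5815 0.1088] d [ 0.42 -0.05] dyaw 0.0 -15
-38 [0.5848 0.1081] d [ 0.34 -0.06] dyaw 0.0 -15
time: 4.42
eef_pos: [0.5075, 0.0673, 0.0551]
tcp_rot: [-179.9, 0.3, 39.7]
wrist_force: [0.7, -0.4, -0.0]
grip_width: 0.0004
```

```bash

python3 -m pendant '[{"fingers":1,"xyz":[0.28,0.4,0.1],"angular":[0,0,0]},{"fingers":1,"xyz":[0.28,0.4,0.1],"angular":[0,0,0]},{"fingers":1,"xyz":[0.3,0.5,0],"angular":[0,0,-0.07]},{"fingers":1,"xyz":[0.3,0.44,0],"angular":[0,0,-0.065]},{"fingers":1,"xyz":[0.34,0.41,0],"angular":[0,0,-0.065]}]'
python3 - <<'E'
from h import *
p=look("wrist5")
E
```

```text
time: 4.83
eef_pos: [0.5248, 0.089, 0.0608]
tcp_rot: [179.9, 0.1, 28.0]
wrist_force: [-1.9, -2.6, 0.4]
grip_width: 0.0008
{'time': np.float64(4.833), 'qpos': array([  6.717,  30.045, -26.841, 115.13 ,  20.983,  39.547, -95.399]), 'eef_pos': array([0.525, 0.089, 0.061]), 'tcp_rot': array([1.79899e+02, 7.70000e-02, 2.80280e+01]), 'wrist_force': array([-1.894, -2.575,  0.37 ])}
dial_centre 0.78 [203.8 414.8] [0.5684 0.0522 0.024 ] ang 61.8 r 0.001
index_mark 0.59 [ 51. 420.] [0.6366 0.0924 0.024 ] ang 30.8 r 0.080
long_line 0.57 [150.3 557.6] [ 0.6308 -0.0012  0.023 ] ang -40.0 r 0.082
```

View pics/wrist5.png

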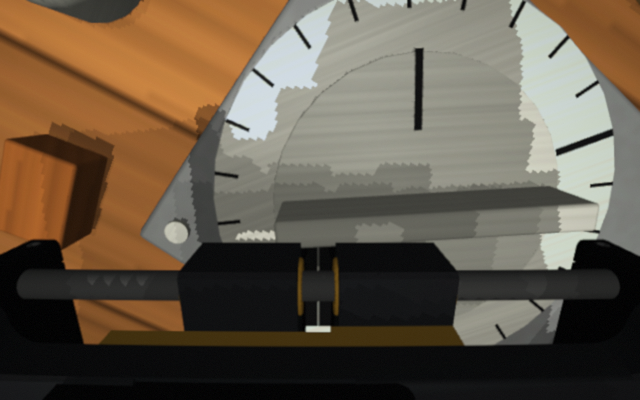

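The dial follows the model: mark at (419,50), i.e. 31°, as planned. Continuing.

```bash

python3 -m pendant '[{"fingers":1,"xyz":[0.38,0.38,0],"angular":[0,0,-0.065]},{"fingers":1,"xyz":[0.41,0.34,0],"angular":[0,0,-0.065]},{"fingers":1,"xyz":[0.4,0.29,0],"angular":[0,0,-0.065]},{"fingers":1,"xyz":[0.4,0.25,0],"angular":[0,0,-0.065]},{"fingers":1,"xyz":[0.42,0.21,0],"angular":[0,0,-0.065]}]'
python3 -m pendant '[{"fingers":1,"xyz":[0.44,0.18,0],"angular":[0,0,-0.065]},{"fingers":1,"xyz":[0.45,0.14,0],"angular":[0,0,-0.065]},{"fingers":1,"xyz":[0.46,0.11,0],"angular":[0,0,-0.065]},{"fingers":1,"xyz":[0.47,0.07,0],"angular":[0,0,-0.065]},{"fingers":1,"xyz":[0.48,0.03,0],"angular":[0,0,-0.065]}]'
python3 - <<'E'
from h import *
p=look("wrist6")
E
```

```text
time: 5.55
eef_pos: [0.5434, 0.1035, 0.0596]
tcp_rot: [179.9, 0.2, 9.4]
wrist_force: [-4.9, -3.5, 2.8]
grip_width: 0.0004
time: 5.97
eef_pos: [0.5658, 0.1092, 0.0594]
tcp_rot: [179.9, 0.3, -9.2]
wrist_force: [-5.4, -2.5, 1.6]
grip_width: 0.0004
{'time': np.float64(5.967), 'qpos': array([  -2.288,   31.769,  -16.965,  109.561,   13.564,   40.893,
       -126.363]), 'eef_pos': array([0.566, 0.109, 0.059]), 'tcp_rot': array([179.878,   0.263,  -9.155]), 'wrist_force': array([-5.397, -2.451,  1.604])}
dial_centre 0.77 [218.7 418.4] [0.5688 0.0521 0.024 ] ang 35.9 r 0.001
index_mark 0.93 [ 68.  447.9] [0.6459 0.0312 0.024 ] ang -14.6 r 0.081
long_line 0.8 [ 91. 512.] [ 0.6299 -0.0014  0.023 ] ang -40.5 r 0.081
```

View pics/wrist6.png

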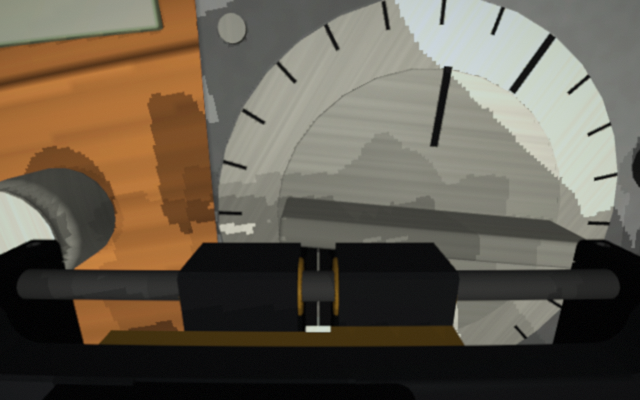

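Mark at (447,68) → -14.6°, line at (512,91) → -40.5°, so about 26° remain.

```bash

python3 -m pendant '[{"fingers":1,"xyz":[0.48,-0.01,0],"angular":[0,0,-0.065]},{"fingers":1,"xyz":[0.48,-0.03,0],"angular":[0,0,-0.065]},{"fingers":1,"xyz":[0.35,-0.05,0],"angular":[0,0,-0.04]},{"fingers":1,"xyz":[0,0,0],"angular":[0,0,0]},{"fingers":1,"xyz":[0,0,0],"angular":[0,0,0]}]'
python3 - <<'E'
from h import *
p=look("wrist7")
E
```

```text
time: 6.68
eef_pos: [0.5808, 0.109, 0.0595]
tcp_rot: [-180.0, 0.0, -18.6]
wrist_force: [-2.4, -1.1, -0.7]
grip_width: 0.0008
{'time': np.float64(6.683), 'qpos': array([  -3.939,   32.383,  -14.391,  107.862,   11.65 ,   41.158,
       -133.629]), 'eef_pos': array([0.581, 0.109, 0.06 ]), 'tcp_rot': array([-1.79985e+02,  1.00000e-03, -1.86400e+01]), 'wrist_force': array([-2.421, -1.087, -0.739])}
dial_centre 0.74 [226.4 418.8] [0.5698 0.0529 0.024 ] ang 38.3 r 0.002
index_mark 0.74 [ 81.5 461.4] [0.6386 0.0135 0.024 ] ang -28.3 r 0.080
long_line 0.62 [22.7 33.6] [0.7344 0.2062 0.023 ] ang 42.9 r 0.227
lever_knob 0.26 [ 89.7 494.5] [0.6336 0.0151 0.058 ] ang -29.0 r 0.075
```

View pics/wrist7.png

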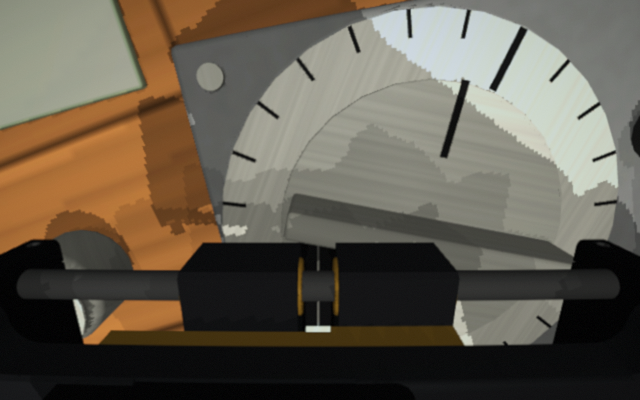

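The net missed the line this time, but it's visible at (494,89), with the mark's outer end at (464,81). About 12° remain, so I'll go a bit less and re-measure.

```bash

python3 -m pendant '[{"fingers":1,"xyz":[0.3,-0.05,0],"angular":[0,0,0]},{"fingers":1,"xyz":[0.3,-0.05,0],"angular":[0,0,0]},{"fingers":1,"xyz":[0.2,-0.04,0],"angular":[0,0,0]},{"fingers":1,"xyz":[0,0,0],"angular":[0,0,0]},{"fingers":1,"xyz":[0,0,0],"angular":[0,0,0]}]'
python3 - <<'E'
from h import *
p=look("wrist8"); rect(p,"pics/rect8.png")
f=p["frame"][0:200,400:640]; cv2.imwrite("pics/w8z.png",cv2.resize(f,None,fx=3,fy=3,interpolation=cv2.INTER_CUBIC))
E
```

```text
time: 7.4
eef_pos: [0.5898, 0.1075, 0.0597]
tcp_rot: [-179.9, -0.1, -18.7]
wrist_force: [-1.7, -0.3, -0.4]
grip_width: 0.0005
{'time': np.float64(7.4), 'qpos': array([  -3.747,   32.932,  -14.283,  106.736,   11.651,   41.643,
       -133.305]), 'eef_pos': array([0.59 , 0.107, 0.06 ]), 'tcp_rot': array([-1.79949e+02, -8.10000e-02, -1.87500e+01]), 'wrist_force': array([-1.718, -0.341, -0.438])}
dial_centre 0.87 [240.8 421.1] [0.5697 0.0522 0.024 ] ang 23.8 r 0.002
index_mark 0.85 [105.9 493. ] [ 0.6306 -0.0013  0.024 ] ang -40.2 r 0.082
long_line 0.96 [108.3 492.5] [ 0.6293 -0.0013  0.023 ] ang -40.8 r 0.081
```

View pics/w8z.png

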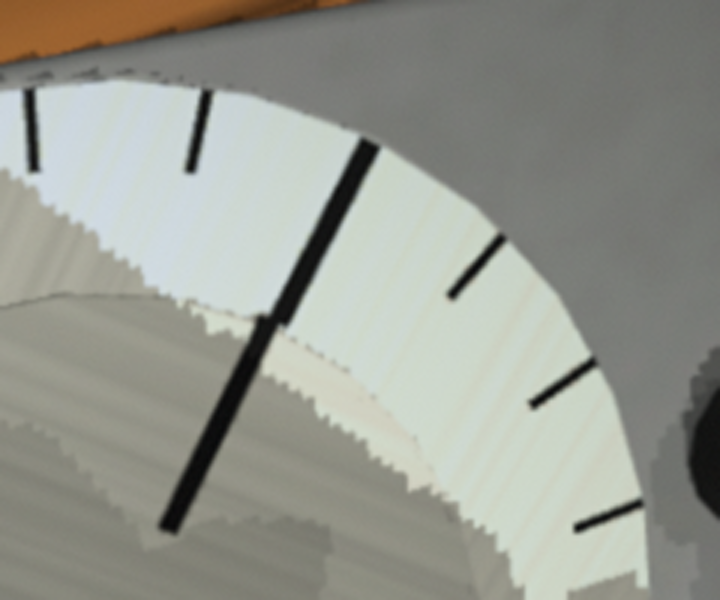

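View pics/rect8.png

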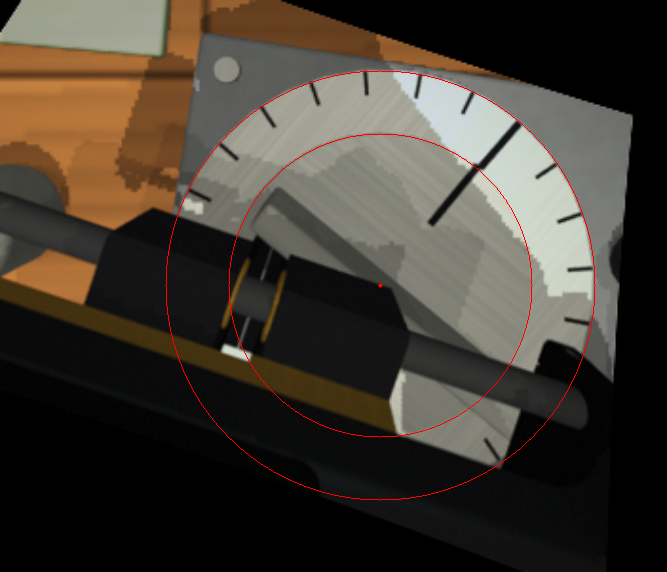

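The mark meets the line at zoom (270,318), about half a line width (~2 mm) short. One small nudge.

```bash

python3 -m pendant '[{"fingers":1,"xyz":[0.12,-0.02,0],"angular":[0,0,0]},{"fingers":1,"xyz":[0,0,0],"angular":[0,0,0]},{"fingers":1,"xyz":[0,0,0],"angular":[0,0,0]},{"fingers":1,"xyz":[0,0,0],"angular":[0,0,0]}]'
python3 - <<'E'
from h import *
p=look("wrist9")
f=p["frame"][0:200,400:640]; cv2.imwrite("pics/w9z.png",cv2.resize(f,None,fx=3,fy=3,interpolation=cv2.INTER_CUBIC))
E
```

```text
time: 8.03
eef_pos: [0.5902, 0.1075, 0.0597]
tcp_rot: [-180.0, -0.0, -18.7]
wrist_force: [-2.3, 1.6, 1.1]
grip_width: 0.0003
{'time': np.float64(8.033), 'qpos': array([  -3.729,   32.984,  -14.299,  106.625,   11.629,   41.787,
       -133.254]), 'eef_pos': array([0.59 , 0.107, 0.06 ]), 'tcp_rot': array([-1.79988e+02, -4.00000e-03, -1.87350e+01]), 'wrist_force': array([-2.333,  1.621,  1.088])}
dial_centre 0.8 [241.7 421.9] [0.5693 0.0519 0.024 ] ang 17.5 r 0.001
index_mark 0.69 [107.3 489.7] [6.308e-01 5.000e-04 2.400e-02] ang -39.1 r 0.081
long_line 0.8 [105.8 493.7] [ 0.6307 -0.0022  0.023 ] ang -40.6 r 0.083
```

View pics/w9z.png

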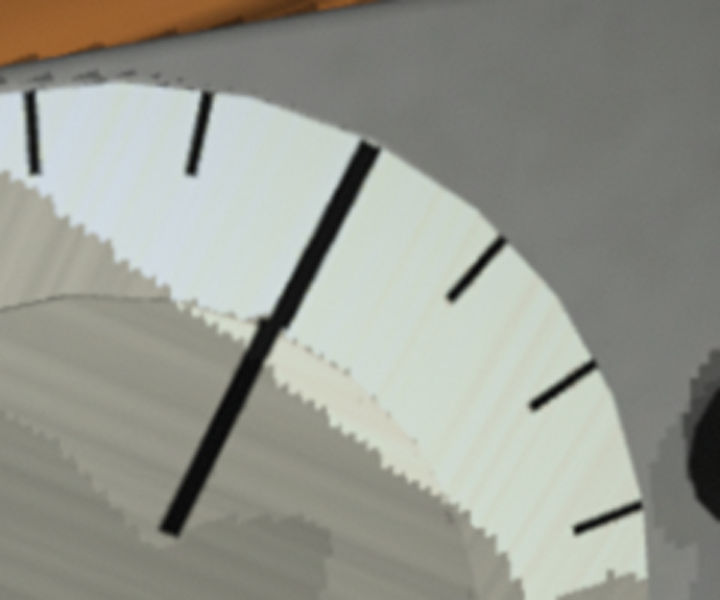

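```bash

python3 -m pendant '[{"fingers":1,"xyz":[0.12,-0.02,0],"angular":[0,0,0]},{"fingers":1,"xyz":[0,0,0],"angular":[0,0,0]},{"fingers":1,"xyz":[0,0,0],"angular":[0,0,0]},{"fingers":1,"xyz":[0,0,0],"angular":[0,0,0]}]'
python3 - <<'E'
from h import *
p=look("wrist10")
f=p["frame"][0:200,400:640]; cv2.imwrite("pics/w10z.png",cv2.resize(f,None,fx=3,fy=3,interpolation=cv2.INTER_CUBIC))
E
```

```text
time: 8.67
eef_pos: [0.5914, 0.1069, 0.0595]
tcp_rot: [180.0, -0.0, -18.8]
wrist_force: [-2.8, -0.1, 2.1]
grip_width: 0.0005
{'time': np.float64(8.667), 'qpos': array([  -3.689,   33.081,  -14.266,  106.468,   11.645,   41.859,
       -133.198]), 'eef_pos': array([0.591, 0.107, 0.06 ]), 'tcp_rot': array([ 1.7999e+02, -5.0000e-03, -1.8755e+01]), 'wrist_force': array([-2.822, -0.077,  2.095])}
dial_centre 0.95 [244.9 421.2] [0.5688 0.0522 0.024 ] ang 42.6 r 0.001
index_mark 0.75 [113.6 490.8] [ 0.6287 -0.      0.024 ] ang -40.3 r 0.080
long_line 0.79 [108.6 491.7] [ 0.6308 -0.0014  0.023 ] ang -40.1 r 0.082
```

View pics/w10z.png

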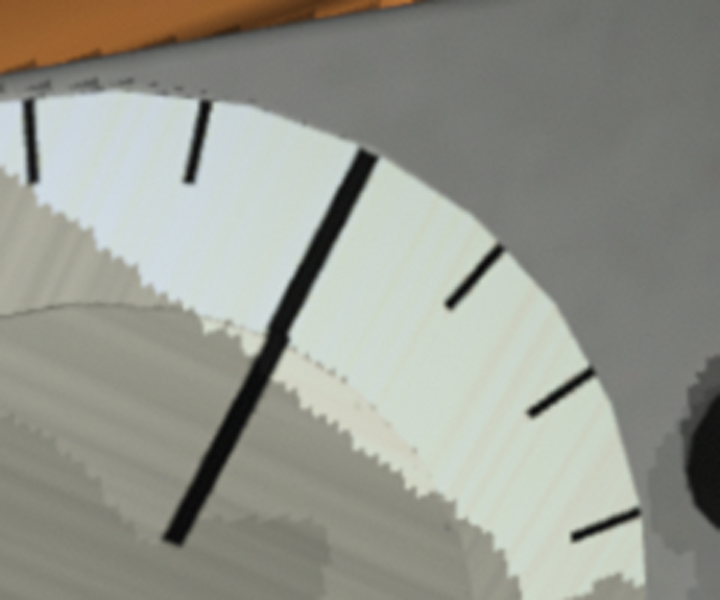

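The lines are now continuous at zoom (280,325), aligned to well under 1 mm. I'll back off square to the fence, then go up and over towards the lever.

```bash

python3 -m pendant '[{"fingers":1,"xyz":[-0.8,0.65,0],"angular":[0,0,0]},{"fingers":1,"xyz":[-0.8,0.65,0],"angular":[0,0,0]},{"fingers":1,"xyz":[0,0,3],"angular":[0,0,0]},{"fingers":1,"xyz":[0,0,3.5],"angular":[0,0,0]},{"fingers":1,"xyz":[0,0,3.5],"angular":[0,0,0]}]'
python3 -m pendant '[{"fingers":1,"xyz":[-2.3,-3,1.5],"angular":[0,0,0.06]},{"fingers":1,"xyz":[-2.3,-3,1.5],"angular":[0,0,0.06]},{"fingers":1,"xyz":[-2.3,-3,0],"angular":[0,0,0.06]},{"fingers":1,"xyz":[-2.3,-3,0],"angular":[0,0,0.06]},{"fingers":1,"xyz":[-2.3,-3,0],"angular":[0,0,0.06]}]'
python3 -m pendant '[{"fingers":1,"xyz":[-2.3,-3,0],"angular":[0,0,0.0]},{"fingers":1,"xyz":[0,0,0],"angular":[0,0,0]},{"fingers":1,"xyz":[0,0,0],"angular":[0,0,0]}]'
python3 - <<'E'
from h import *
p=look("wrist11")
E
```

```text
time: 9.38
eef_pos: [0.5742, 0.1208, 0.16]
tcp_rot: [180.0, 0.1, -18.7]
wrist_force: [1.1, 0.1, 0.4]
grip_width: 0.0005
time: 9.8
eef_pos: [0.459, -0.0306, 0.1899]
tcp_rot: [180.0, -0.1, -1.3]
wrist_force: [0.4, -0.6, -0.2]
grip_width: 0.0007
time: 10.05
eef_pos: [0.4361, -0.0613, 0.1897]
tcp_rot: [179.9, -0.0, -1.8]
wrist_force: [-0.1, -0.6, 0.5]
grip_width: 0.0003
{'time': np.float64(10.05), 'qpos': array([ 18.22 ,   9.587, -17.431, 121.048,   3.831,  49.813, -93.229]), 'eef_pos': array([ 0.436, -0.061,  0.19 ]), 'tcp_rot': array([ 1.79935e+02, -4.80000e-02, -1.77500e+00]), 'wrist_force': array([-0.122, -0.59 ,  0.475])}
dial_centre 0.56 [ 39.7 183.4] [0.5677 0.0499 0.024 ] ang -101.0 r 0.002
lever_pivot 0.81 [ 14.7 356.9] [ 0.577  -0.0956  0.044 ] ang -86.5 r 0.147
lever_knob 0.63 [120.5 353.4] [ 0.4969 -0.0909  0.058 ] ang -116.5 r 0.159
```

View pics/wrist11.png

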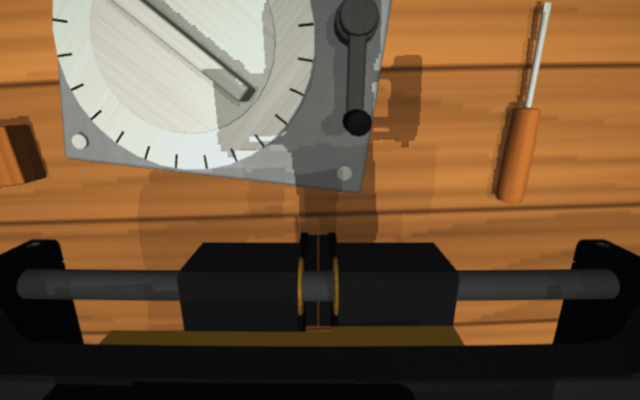

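The knob is at (357,122) → (0.496,-0.091) and the pivot at (0.577,-0.096), with the lever still open. I'll drop in on the dial side of the knob.

```bash

python3 -m pendant '[{"fingers":1,"xyz":[2,0.2,-2.4],"angular":[0,0,0]},{"fingers":1,"xyz":[2,0.2,-2.4],"angular":[0,0,0]},{"fingers":1,"xyz":[2,0.2,-2.4],"angular":[0,0,0]},{"fingers":1,"xyz":[0,0,-2.4],"angular":[0,0,0]},{"fingers":1,"xyz":[0,0,-2.2],"angular":[0,0,0]}]'
python3 -m pendant '[{"fingers":1,"xyz":[0,0,0],"angular":[0,0,0]},{"fingers":1,"xyz":[0,0,0],"angular":[0,0,0]}]'
python3 - <<'E'
from h import *
p=look("wrist12")
u=lambda a:np.array([np.cos(np.radians(a)),np.sin(np.radians(a))])
prev=np.array([.496,-.055]);py=-1.8;V=np.array([.577,-.096])
for t in [176.5]+list(range(181,254,5)):
    yaw=max(-1.8,min(t+180-360,60)); de=np.radians(yaw-(t-180))
    P=V+.08*u(t)-(.010+.015)*u(t+90)
    print(t,P.round(4),((P-prev)*100).round(2),round(np.radians(yaw-py),3),round(yaw,1));prev=P;py=yaw
E
```

```text
time: 10.77
eef_pos: [0.4988, -0.0527, 0.0699]
tcp_rot: [-180.0, -0.0, -1.4]
wrist_force: [0.4, -0.7, 0.2]
grip_width: 0.0005
time: 10.93
eef_pos: [0.4969, -0.0532, 0.0707]
tcp_rot: [-180.0, 0.2, -1.5]
wrist_force: [0.8, -0.6, -0.1]
grip_width: 0.0005
{'time': np.float64(10.933), 'qpos': array([  13.555,   25.089,  -15.183,  119.509,   10.623,   36.809,
       -100.292]), 'eef_pos': array([ 0.497, -0.053,  0.071]), 'tcp_rot': array([-1.7997e+02,  1.6100e-01, -1.4810e+00]), 'wrist_force': array([ 0.809, -0.575, -0.132])}
dial_centre 0.85 [114.9 124.5] [0.5687 0.0527 0.024 ] ang 58.2 r 0.001
lever_pivot 0.61 [ 90.  403.6] [ 0.5766 -0.0956  0.044 ] ang -86.6 r 0.147
176.5 [ 0.4987 -0.0662] [ 0.27 -1.12] 0.0 -1.8
181 [ 0.4966 -0.0724] [-0.21 -0.62] 0.049 1
186 [ 0.4948 -0.0795] [-0.18 -0.71] 0.087 6
191 [ 0.4937 -0.0867] [-0.11 -0.72] 0.087 11
196 [ 0.4932 -0.094 ] [-0.05 -0.73] 0.087 16
201 [ 0.4934 -0.1013] [ 0.01 -0.73] 0.087 21
206 [ 0.4941 -0.1086] [ 0.08 -0.73] 0.087 26
211 [ 0.4956 -0.1158] [ 0.14 -0.72] 0.087 31
216 [ 0.4976 -0.1228] [ 0.2 -0.7] 0.087 36
221 [ 0.5002 -0.1296] [ 0.26 -0.68] 0.087 41
226 [ 0.5034 -0.1362] [ 0.32 -0.66] 0.087 46
231 [ 0.5072 -0.1424] [ 0.38 -0.63] 0.087 51
236 [ 0.5115 -0.1483] [ 0.43 -0.59] 0.087 56
241 [ 0.5163 -0.1538] [ 0.48 -0.55] 0.07 60
246 [ 0.5216 -0.1589] [ 0.53 -0.51] 0.0 60
251 [ 0.5273 -0.1635] [ 0.57 -0.46] 0.0 60
```

View pics/wrist12.png

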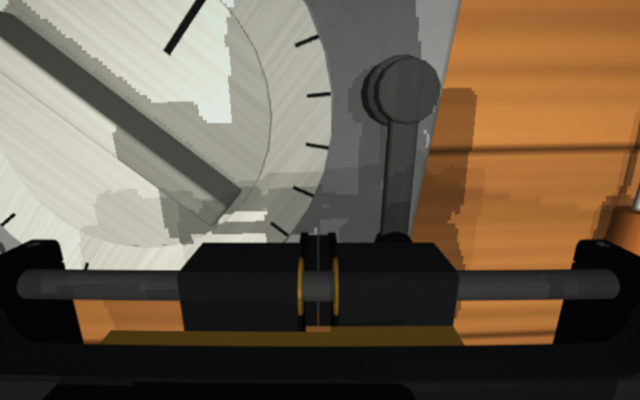

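```bash

python3 -m pendant '[{"fingers":1,"xyz":[0.1,-0.6,0],"angular":[0,0,0]},{"fingers":1,"xyz":[0.1,-0.6,0],"angular":[0,0,0]},{"fingers":1,"xyz":[-0.2,-0.62,0],"angular":[0,0,0.05]},{"fingers":1,"xyz":[-0.18,-0.71,0],"angular":[0,0,0.087]},{"fingers":1,"xyz":[-0.11,-0.72,0],"angular":[0,0,0.087]}]'
python3 -m pendant '[{"fingers":1,"xyz":[-0.05,-0.73,0],"angular":[0,0,0.087]},{"fingers":1,"xyz":[0,-0.73,0],"angular":[0,0,0.087]}]'
python3 - <<'E'
from h import *
p=look("wrist13")
E
```

```text
time: 11.65
eef_pos: [0.4951, -0.087, 0.072]
tcp_rot: [180.0, -0.1, 11.5]
wrist_force: [-0.1, 2.4, 0.9]
grip_width: 0.0004
time: 11.82
eef_pos: [0.4945, -0.1017, 0.072]
tcp_rot: [180.0, -0.1, 21.5]
wrist_force: [0.2, 1.4, -0.2]
grip_width: 0.0002
{'time': np.float64(11.817), 'qpos': array([ 23.486,  25.904, -20.692, 118.719,  14.603,  37.668, -75.454]), 'eef_pos': array([ 0.494, -0.102,  0.072]), 'tcp_rot': array([ 1.79978e+02, -8.30000e-02,  2.14650e+01]), 'wrist_force': array([ 0.226,  1.442, -0.231])}
dial_centre 0.82 [ 5.7 90.3] [0.5673 0.0548 0.024 ] ang 101.4 r 0.003
lever_pivot 0.63 [ 97.3 369.8] [ 0.5758 -0.0957  0.044 ] ang -87.0 r 0.147
```

View pics/wrist13.png

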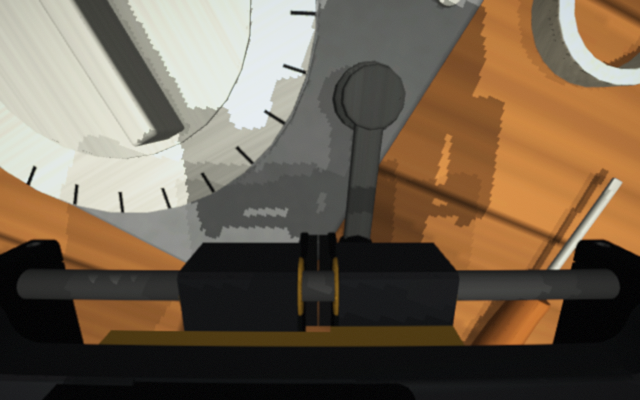

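The lever arm (from (370,95) down to (357,240)) stays in line with the tool, so it is following. Continue to about 241°.

```bash

python3 -m pendant '[{"fingers":1,"xyz":[0.08,-0.73,0],"angular":[0,0,0.087]},{"fingers":1,"xyz":[0.14,-0.72,0],"angular":[0,0,0.087]},{"fingers":1,"xyz":[0.2,-0.7,0],"angular":[0,0,0.087]},{"fingers":1,"xyz":[0.26,-0.68,0],"angular":[0,0,0.087]},{"fingers":1,"xyz":[0.32,-0.66,0],"angular":[0,0,0.087]}]'
python3 -m pendant '[{"fingers":1,"xyz":[0.38,-0.63,0],"angular":[0,0,0.087]},{"fingers":1,"xyz":[0.43,-0.59,0],"angular":[0,0,0.087]},{"fingers":1,"xyz":[0.24,-0.28,0],"angular":[0,0,0.04]},{"fingers":1,"xyz":[0,0,0],"angular":[0,0,0]}]'
python3 - <<'E'
from h import *
p=look("wrist14")
E
```

```text
time: 12.53
eef_pos: [0.5035, -0.1354, 0.0715]
tcp_rot: [-179.9, 0.0, 46.4]
wrist_force: [-1.2, 1.2, 1.2]
grip_width: 0.0003
time: 12.87
eef_pos: [0.5147, -0.1512, 0.0714]
tcp_rot: [-180.0, -0.0, 58.4]
wrist_force: [0.2, -0.1, 0.0]
grip_width: 0.0
{'time': np.float64(12.867), 'qpos': array([ 34.693,  29.827, -29.343, 114.185,  21.645,  41.334, -39.513]), 'eef_pos': array([ 0.515, -0.151,  0.071]), 'tcp_rot': array([-1.79992e+02, -4.00000e-03,  5.83870e+01]), 'wrist_force': array([ 0.173, -0.123,  0.047])}
lever_pivot 0.87 [ 97.4 366.4] [ 0.5748 -0.0958  0.044 ] ang -87.4 r 0.147
```

View pics/wrist14.png

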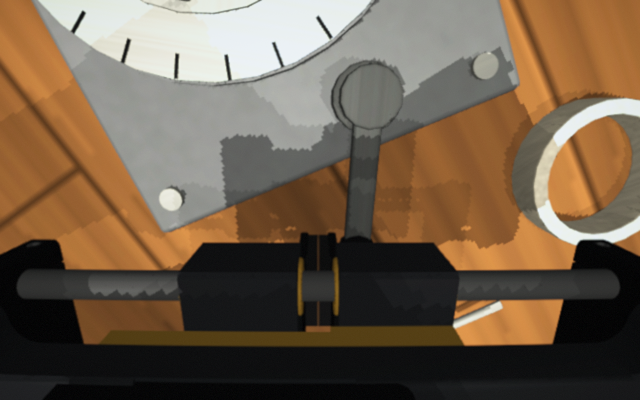

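```bash

python3 -m pendant '[{"fingers":1,"xyz":[0.43,-0.35,0],"angular":[0,0,0.03]},{"fingers":1,"xyz":[0.3,-0.25,0],"angular":[0,0,0.03]}]'
python3 -m pendant '[{"fingers":1,"xyz":[0.2,-0.16,0],"angular":[0,0,0]}]'
python3 -m pendant '[{"fingers":1,"xyz":[0.2,-0.14,0],"angular":[0,0,0]}]'
```

```text
time: 13.33
eef_pos: [0.5211, -0.1566, 0.0715]
tcp_rot: [-179.9, 0.1, 62.0]
wrist_force: [-1.5, -0.3, 0.4]
grip_width: 0.0005
time: 13.42
eef_pos: [0.5235, -0.1584, 0.0715]
tcp_rot: [-180.0, 0.0, 61.9]
wrist_force: [-1.3, 0.2, -0.1]
grip_width: 0.0005
time: 13.5
eef_pos: [0.5255, -0.1597, 0.0715]
tcp_rot: [-180.0, 0.0, 61.8]
wrist_force: [-1.0, 1.8, 0.6]
grip_width: 0.0003
```

Still only about 1.5 N, so not at the stop yet. I'll go on in small steps.

```bash

python3 -m pendant '[{"fingers":1,"xyz":[0.2,-0.14,0],"angular":[0,0,0]}]'
python3 -m pendant '[{"fingers":1,"xyz":[0.2,-0.12,0],"angular":[0,0,0]}]'
python3 - <<'E'
from h import *
p=look("wrist15")
E
```

```text
time: 13.58
eef_pos: [0.5266, -0.1604, 0.0713]
tcp_rot: [-179.8, 0.0, 61.8]
wrist_force: [-6.8, 5.4, 4.3]
grip_width: 0.0007
time: 13.67
eef_pos: [0.5269, -0.1605, 0.0711]
tcp_rot: [-179.6, 0.1, 61.9]
wrist_force: [-10.4, 6.9, 9.1]
grip_width: 0.0004
{'time': np.float64(13.667), 'qpos': array([ 35.562,  31.231, -30.01 , 111.977,  22.263,  42.976, -35.655]), 'eef_pos': array([ 0.527, -0.161,  0.071]), 'tcp_rot': array([-1.79568e+02,  8.20000e-02,  6.18590e+01]), 'wrist_force': array([-10.357,   6.883,   9.081])}
lever_pivot 0.97 [ 94.1 349.1] [ 0.5766 -0.0961  0.044 ] ang -86.7 r 0.148
```

View pics/wrist15.png

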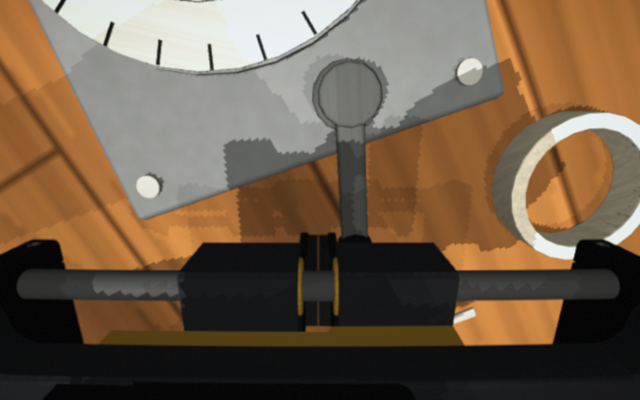

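The force rose to 12 N and the motion stopped, so the lever is at its stop. I'll back off, lift, and go look at both settings.

```bash

python3 -m pendant '[{"fingers":1,"xyz":[-0.5,0.4,0],"angular":[0,0,0]},{"fingers":1,"xyz":[-1,0.8,0],"angular":[0,0,0]},{"fingers":1,"xyz":[-0.5,0.4,1],"angular":[0,0,0]},{"fingers":1,"xyz":[0,0,3.5],"angular":[0,0,-0.12]},{"fingers":1,"xyz":[0,0,3.5],"angular":[0,0,-0.12]}]'
python3 -m pendant '[{"fingers":1,"xyz":[-1,1,3.5],"angular":[0,0,-0.12]},{"fingers":1,"xyz":[-1,2,3.5],"angular":[0,0,-0.12]},{"fingers":1,"xyz":[-1,2,3],"angular":[0,0,-0.12]},{"fingers":1,"xyz":[-1,2,3],"angular":[0,0,-0.12]},{"fingers":1,"xyz":[-1,2,3],"angular":[0,0,-0.12]}]'
python3 -m pendant '[{"fingers":1,"xyz":[-0.5,0,0],"angular":[0,0,-0.12]},{"fingers":1,"xyz":[0,0,0],"angular":[0,0,-0.12]},{"fingers":1,"xyz":[0,0,0],"angular":[0,0,0]},{"fingers":1,"xyz":[0,0,0],"angular":[0,0,0]}]'
python3 - <<'E'
from h import *
p=look("wrist16"); rect(p,"pics/rect16.png")
q=viewer.read_camera("top");cv2.imwrite("pics/top16.png",q["frame"])
E
```

```text
time: 14.38
eef_pos: [0.5086, -0.146, 0.1519]
tcp_rot: [-179.8, 0.0, 47.8]
wrist_force: [1.4, -0.7, -0.2]
grip_width: 0.0003
time: 14.8
eef_pos: [0.4592, -0.0554, 0.3142]
tcp_rot: [179.9, -0.1, 13.4]
wrist_force: [-0.0, 0.0, -0.9]
grip_width: 0.0001
time: 15.13
eef_pos: [0.4548, -0.0566, 0.3122]
tcp_rot: [180.0, -0.1, 0.2]
wrist_force: [0.6, -0.9, 0.1]
grip_width: 0.0004
{'time': np.float64(15.133), 'qpos': array([ 29.766,   4.627, -29.468, 109.269,   2.521,  66.642, -90.456]), 'eef_pos': array([ 0.455, -0.057,  0.312]), 'tcp_rot': array([ 1.7996e+02, -7.9000e-02,  1.6300e-01]), 'wrist_force': array([ 0.577, -0.873,  0.054])}
dial_centre 0.89 [ 69.2 228.6] [0.5704 0.0531 0.024 ] ang 32.5 r 0.003
index_mark 0.58 [ 20.9 272.1] [ 0.6239 -0.0016  0.024 ] ang -43.5 r 0.077
lever_pivot 0.56 [ 65.2 352. ] [ 0.5728 -0.0948  0.044 ] ang -88.1 r 0.146
lever_knob 0.91 [ 92.9 414.6] [ 0.5421 -0.1656  0.058 ] ang -96.8 r 0.219
```

View pics/wrist16.png

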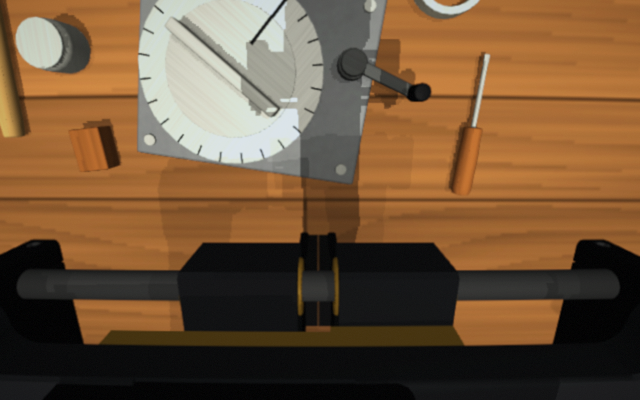

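View pics/rect16.png

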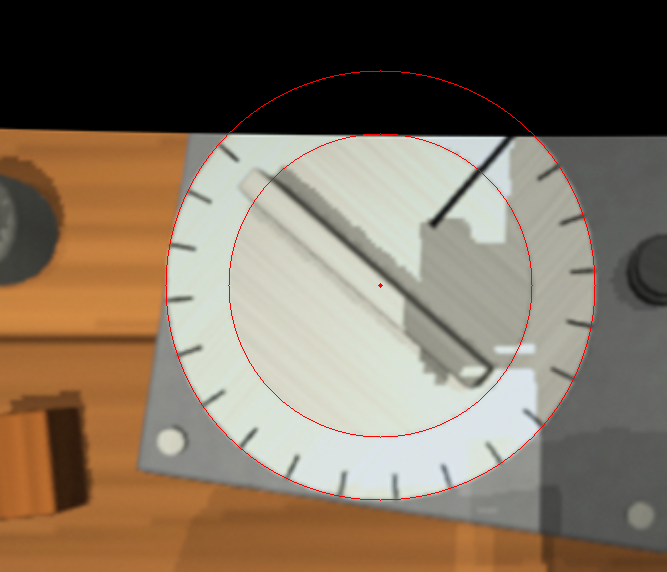

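The mark and the long line form one straight stroke from (252,42) to (285,2). The lever points outwards with its knob at (419,92), about 1.26 rad, and the arm is clear. Handing in.

```bash
python3 -c "
from plant import job_done
print(job_done())"
```

```text
the job is handed in; nothing more can be done
None
```

The mitre fence is set and the job is handed in at about 15 s of the 72 s allowed; no verdict was reported back.

- **Dial:** I pushed the near-left fence end round clockwise by about 87°, with two small final nudges. The last close-up showed the index mark and long line as one straight stroke, off by less than 1 mm. The last look after the lever was over showed the same.
- **Lever:** I pushed the knob outwards until the wrist force rose to about 14 N and the motion stopped, so the lever is at its stop. From the last picture I measure about 1.26 rad; the limit is 1.12 and the stop is at 1.3.
- **Loose things:** The ones still in the last picture looked where they had been. I did not measure any of them, and the batten and the glass were out of frame. The robot had been lifted clear before hand-in.

**Checks that disagreed:**
- The network missed the long line in one picture and did not report it in the last one.
- In the last picture its index mark was about 3° off the line position measured earlier, at only 0.58 confidence and with the mark close to the picture's top edge. I relied on the straight stroke in the picture instead.

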